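# Go / no-go check of a bushed pipe hole

## Task

Check the brass-bushed hole in the oak rail with the steel plug gauge from its wooden stand: first put the longer, thinner go plug all the way in until its collar is home on the brass, then draw it out and bring the shorter, thicker no-go plug squarely into the shallow recess around the same hole, pressing it down lightly on the hole's mouth (about half a kilo) for about a second to confirm that it will not enter. Feel your way gently and never force the gauge; then set it back down in its stand, let go of it, and leave everything else on the bench alone.

Things in the scene. Friction and masses are not known exactly. Their poses are not given: they have to be found in the camera images.
- gauge: Loose staple-shaped plug gauge, 0.2 to 0.4 kg: steel bar 122 x 22 x 10 mm (z 0 to 10 mm), on its middle a wooden handle 40 (x) x 24 mm (z 10 to 60 mm), two plugs pointing down from its ends. Origin: centre of the bar's underside; x along the bar towards the go plug, z up. Starts in the stand. Pressing a plug twists it in the grip: grip firmly, best along x, tips just above the bar.
- go_tip (a point): Centre of the end face of the go plug (the longer, thinner one), in the gauge at x = +35, z = -30 mm; axes as the gauge's. The plug is 20 mm across and 26 mm long with a 0.6 mm edge bevel on its nose; above it a collar 32 mm across and 4 mm thick sits under the bar. A small dark dot on top of the bar marks the go end.
- nogo_tip (a point): Centre of the end face of the no-go plug (the shorter, thicker one), in the gauge at x = -35, z = -18 mm; axes as the gauge's. The plug is 25 mm across and 14 mm long, with the same collar above it. In the rail it must stop on the floor of the recess; the go collar seats on the brass top.
- rail: Fixed oak rail, 48 (x) by 150 (y) by 45 mm tall, a low steel bracket at each end (to 101 mm from the middle). Origin: centre of its underside; y along the rail, z up. A brass bush plate, 40 (x) by 78 mm (y), is let in, top 48 mm above the bench: in it a round recess 28 mm wide and 3 mm deep, and in the recess's floor, on the same axis, the upright hole, 22 mm wide and over 30 mm deep.
- rail_mark (a point): Middle of the rail at the height of the brass top: the nominal place of the hole; axes as the rail's. The bush does not move, but from rail to rail its place differs: the hole lies anywhere up to 12 mm from this point, either way along y. That offset is not in the measured poses: see it or feel for it. In x the hole is central.
- stand: Fixed light wooden stand of the gauge, 130 (x) by 52 (y) by 40 mm tall. Origin: centre of its underside. Two square wells 38 mm wide go right through it at x = +35 and -35 mm; the gauge's plugs and collars hang in them and its bar rests on the top. The gauge starts with its x along the stand's x.
- stand_top (a point): Centre of the stand's top, 40 mm above the bench, where the gauge's origin lies when it is put away. Axes as the stand's.
- screwdriver: Bystander: loose screwdriver 160 mm long lying between the stand and the rail.
- pipe_foot: Bystander: loose grey metal pipe foot, a cone 40 mm across and 75 mm tall, on the robot's side.
- jar: Bystander: amber jar 64 mm across, 75 mm tall, at the back.
- tin: Bystander: tin 60 mm across, 110 mm tall, at the back.
- carton: Bystander: blue carton 75 x 110 x 50 mm, at the back.
- offcut: Bystander: dark wood offcut 120 x 45 x 22 mm lying in front of the tin.
Things that resemble listed ones, but are neither listed nor needed, are in the scene too. Of the things that look like the gauge, the smaller one is meant. Several things look just like the stand: the one meant starts farthest to the robot's right.

How it is judged:
On the way, in this order (a step that is already met when the one before it is completed fails the run):
1. the go plug is fully home in the hole, its collar on the brass (within 2 mm), the gauge upright (z of go_tip in the frame of rail_mark below -0.024 m and x of go_tip in the frame of rail_mark between -0.003 and 0.003 m and y of go_tip in the frame of rail_mark between -0.0145 and 0.0145 m and angle between gauge's own z axis and vertical below 0.08 rad), for 0.2 s.
2. the no-go plug, upright in the recess around the same hole, is pressed on the hole's mouth with more than 2.5 N and stays out, for 0.4 s (z of nogo_tip in the frame of rail_mark between -0.0048 and -0.0018 m and x of nogo_tip in the frame of rail_mark between -0.0035 and 0.0035 m and y of nogo_tip in the frame of rail_mark between -0.0145 and 0.0145 m and angle between gauge's own z axis and vertical below 0.1 rad and contact force between gauge and rail above 2.5 N), for 0.4 s.
At the end, for the whole second after the job is handed in: The gauge is back in its stand, plugs down in the two wells and bar resting on the top (origin within 8 mm sideways and 3 mm in height of the stand's top centre, upright within 0.05 rad, along the stand within 0.2 rad, either way round), at rest and let go (horizontal distance between gauge and stand_top below 0.008 m and z of gauge in the frame of stand_top below 0.003 m and angle between gauge's own z axis and vertical below 0.05 rad and angle between the x axis of gauge and the x axis of stand, either way round below 0.2 rad and linear speed of gauge below 0.02 m/s); the robot touches nothing.
It fails at once if the gauge is pressed against the rail or its bush with more than 45 N (contact force between gauge and rail above 45 N).
It fails at once if a bystander is moved more than 15 mm (distance of any of screwdriver, pipe_foot, jar, tin, carton, offcut from where it was at the start of the episode above 0.015 m).
It also fails if it takes over 72 s, if anything falls off the work surface, if the arm or the gripper's body presses on something with over 40 N, if the wrist force passes 120 N, or if a joint passes its speed limit or range.

## Robot

A 6-joint arm with a two-finger parallel gripper is mounted at the origin on the work surface. World frame = base frame: x ahead of the robot, y to its left, z up, the work surface at z = 0. Lengths are in m, angles in rad, forces in N, time in s.
With the tool pointing down it reaches from about 0.275 to 0.75 m from the base axis. Payload 10.2 kg.
Tool frame: the origin (TCP) lies midway between the tips of the shut fingers; the grasp point (between the pads) lies 19 mm behind it; z points along the fingers, y is the line along which they close (so a half turn about z gives the same grasp; the last joint's range is limited). The gripper opens to 85 mm and grips with 20 to 120 N. Pads are 22 mm wide; open, the fingers measure 114 mm over their backs; the gripper's body (76 mm by 85 mm) begins 54 mm behind the grasp point. The pads swing forward as they close: fully open they stand 13 mm farther back than shut.
Start: joints at [0.916, 0.313, 1.498, -0, 1.331, -0.223], TCP at [0.22, 0.477, 0.231] pointing down, gripper open.
Joint ranges: [-2.94, 2.94], [-0.97, 2.17], [0.19, 2.56], [-1.23, 4.37], [0.02, 3.11], [-2.88, 2.88]. Speed limits (rad/s): [2.39, 2.39, 3.01, 3.14, 3.14, 3.14].

## Interface

Orientations are given as a unit quaternion [x, y, z, w].
In Python, from plant import arm, kinematics, viewer, order gives the robot as it stands. Calls block until the motion is done:
- arm.movep(position, orientation): joint-space move of the TCP to a pose.
- arm.move_straight(position, v=0.15, rotation=None, contact_N=None): straight line of the TCP; rotation=None keeps the orientation; v is the mean speed in m/s. With contact_N (N) it stops when the force on the tool has changed by that much, and returns True; else False.
- arm.movej(angles): joint-space move.
- arm.set_gripper(opening, f_grip=None): finger opening in m; f_grip is the grip in N (None keeps the last); returns when the fingers have stopped.
- arm.sleep(seconds).
- kinematics.inverse_kinematics(position, orientation): joint angles nearest the present ones, or None.
- viewer.capture(name): name is "scene" or "top"; returns a dict with "image" (400x640x3 uint8, red, green, blue), "depth" (400x640 float32, m along the optical axis (not along the pixel's ray), 0 where there is no reading), "vertical_fov" (degrees; the focal length in pixels is half the picture's height over the tangent of half this angle, whatever the lens; pixels are square), "cx", "cy" (the principal point, pixels), "eye" and "attitude" of the camera in the world. Camera axes: x right, y up, looking along -z (the intrinsics and any distortion apply to the point x, -y, -z); pixel columns grow to the right and rows downward; lengths in m; the calibration is good to about 2 mm. A picture is of the moment at which its call begins.
A pose or a line that the arm cannot do raises arm.PlanningError and nothing moves.
- order.sign_off(): hands the job in; it is judged then, once.
Trained networks look in a picture, given as the dict that the camera call returned (one of the last four; its "shot" number tells which), for a name from the list of things; names that differ only in an ending like _2 or _b are one class to them, and where a whole thing is asked for, a point or a joint stands for the part that bears it (a point fixed in the world has none). Each returns a list of dicts, best first, with "score" (0 to 1); they miss things now and then, are a little off and sometimes report something else, mostly with a low value. They report only what shows in the picture. A call takes as long as a camera call. They do not tell look-alikes from the thing itself.
- viewer.search_frame(query, picture): "at" ([x, y, z] in m, in world coordinates, good to about 4 mm: the middle of the surface that is visible of it).
- viewer.outline_of(query, picture): "pixels" (400x640 bool, what is visible of it).
Readings, each from a call of its own:
- arm.read_time_s(): time.
- arm.read_joint_pos(): joint angles.
- arm.read_dq(): joint speeds.
- arm.read_joint_torque(): joint torques, N m.
- arm.read_ee_pos(): TCP position.
- arm.read_eef_rot(): TCP orientation.
- arm.read_ft_force(): force on the tool from outside, world axes, zero at the start.
- arm.read_wrist_torque(): the same for the moment, N m.
- arm.read_gripper_width(): finger opening in m.
- arm.read_finger_force(): force on a finger pad.
Only numpy, scipy, OpenCV 4.12 (cv2) and the standard library are available. Lean on these libraries where they do the work, as an engineer would, in place of code of your own. Each camera call takes 0.05 s, during which the arm holds its last target. There are 200 camera calls.

## Working session

There is one attempt and no reset: what is moved stays moved. The work goes in short steps, each a Python script; the robot and the scene stay as the last script left them, time stands still between calls to the robot, and variables do not carry over. Pictures are saved under pics/ and viewed, at most 10 in all, crops included, and the job is handed in when it is done.

```bash
ls; mkdir -p pics; cat > h.py <<'E'
import numpy as np, cv2
from plant import arm, kinematics, viewer, order
from scipy.spatial.transform import Rotation as R
def att(p):
    a=np.array(p["attitude"]); return R.from_quat(a).as_matrix() if a.size==4 else a.reshape(3,3)
def cloud(p):
    d=p["depth"]; h,w=d.shape; f=h/2/np.tan(np.radians(p["vertical_fov"])/2)
    v,u=np.mgrid[:h,:w]
    c=np.stack([(u-p["cx"])/f*d,-(v-p["cy"])/f*d,-d],-1)
    X=c@att(p).T+np.array(p["eye"]); X[d==0]=np.nan; return X
def save(p,n): cv2.imwrite(f"pics/{n}.png",cv2.cvtColor(p["image"],cv2.COLOR_RGB2BGR))
E
python3 - <<'E'
from h import *
for n in ["scene","top"]:
    p=viewer.capture(n); save(p,n); np.save(n+".npy",p,allow_pickle=True)
    print(n,{k:v for k,v in p.items() if k not in("image","depth")})
    for q in ["gauge","stand","rail","screwdriver","pipe_foot"]:
        print(q,[(np.round(r["at"],3).tolist(),round(r["score"],2)) for r in viewer.search_frame(q,p)])
E
```

```text
pics
scene {'vertical_fov': 45.07360900272038, 'cx': 322.07938521209917, 'cy': 208.97175699464964, 'eye': array([ 0.993682  , -0.63737999,  0.94895329]), 'attitude': array([0.31849551, 0.10789381, 0.29462901, 0.89449052]), 'shot': 1}
gauge [([0.566, -0.253, 0.052], 0.74), ([0.398, -0.37, 0.036], 0.73)]
stand [([0.579, -0.258, 0.037], 0.87), ([0.347, -0.148, 0.037], 0.69)]
rail [([0.533, 0.22, 0.047], 0.84)]
screwdriver [([0.53, 0.005, 0.023], 0.94)]
pipe_foot [([0.405, 0.006, 0.037], 0.84)]
top {'vertical_fov': 42.65169788626827, 'cx': 320.78502931322777, 'cy': 210.76835357933768, 'eye': array([ 0.39952508, -0.09183422,  1.25939197]), 'attitude': array([ 0.05227452, -0.04750536, -0.70441466,  0.70626525]), 'shot': 2}
gauge [([0.547, -0.248, 0.05], 0.82), ([0.389, -0.366, 0.04], 0.66), ([0.773, 0.162, 0.072], 0.36)]
stand [([0.331, -0.143, 0.042], 0.69), ([0.545, -0.232, 0.038], 0.58), ([0.547, -0.248, 0.054], 0.35)]
rail [([0.53, 0.228, 0.048], 0.88), ([0.52, 0.008, 0.022], 0.61)]
screwdriver [([0.517, 0.007, 0.022], 0.89)]
pipe_foot [([0.397, 0.008, 0.049], 0.67)]
```

View pics/scene.png

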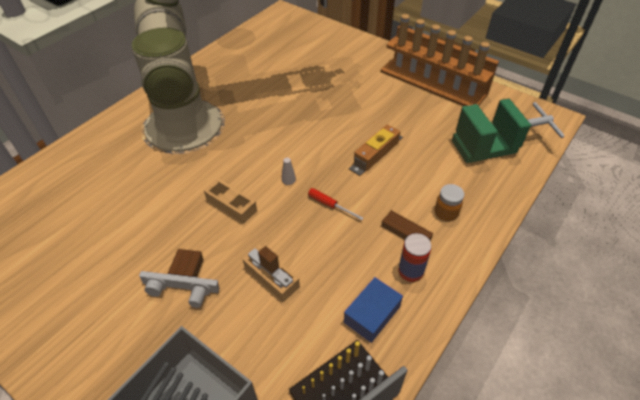

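View pics/top.png

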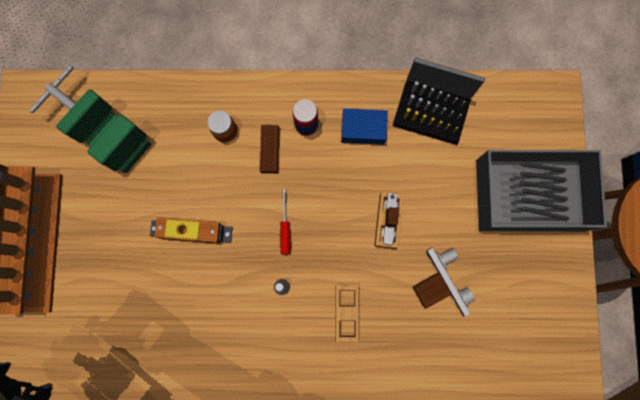

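The scene picture shows the gauge in its stand at (270,270) and the larger look-alike at (180,275). In the top picture the gauge is at (388,220), the rail at (190,230) with the hole near (182,229), and the empty decoy stand at (347,312). Next I'll measure each one.

```bash
cat > m.py <<'E'
from h import *
def rect(X,m,name):
    P=X[m]; P=P[np.isfinite(P).all(1)]
    (c,s,a)=cv2.minAreaRect(P[:,:2].astype(np.float32)*1000)
    print(name,len(P),"med z",np.round(np.median(P[:,2]),4),"rect",np.round(c,1),np.round(s,1),round(a,1),"mean",np.round(P.mean(0),4))
for n in ["scene","top"]:
    p=np.load(n+".npy",allow_pickle=True).item(); X=cloud(p); I=p["image"].astype(int); hsv=cv2.cvtColor(p["image"],cv2.COLOR_RGB2HSV)
    print(n); x,y,z=X[...,0],X[...,1],X[...,2]
    tab=(abs(z)<.02)&(x>.3)&(x<.7)&(abs(y)<.1); print("table z",np.nanmedian(z[tab]))
    reg=(x>.45)&(x<.65)&(y>-.31)&(y<-.19)
    rect(X,reg&(z>.085),"handle"); rect(X,reg&(z>.03),"stand+gauge")
    rect(X,reg&(z>.03)&(hsv[...,1]<60)&(hsv[...,2]>110),"bar")
    rr=(x>.45)&(x<.6)&(y>.08)&(y<.36)
    rect(X,rr&(z>.035),"rail")
    rect(X,rr&(z>.03)&(hsv[...,1]>175)&(hsv[...,0]>20)&(hsv[...,0]<35)&(hsv[...,2]>120),"brass")
    rect(X,rr&(x>.51)&(x<.55)&(y>.19)&(y<.29)&(hsv[...,2]<95),"hole")
    for nm,q in [("g",reg&(z>.03)),("r",rr&(z>.035))]:
        v,u=np.where(q); c=p["image"][v.min()-6:v.max()+6,u.min()-6:u.max()+6]
        cv2.imwrite(f"pics/{n}_{nm}.png",cv2.cvtColor(cv2.resize(c,(390,290),interpolation=cv2.INTER_CUBIC),cv2.COLOR_RGB2BGR)); print(nm,u.min()-6,u.max()+6,v.min()-6,v.max()+6)
E
python3 m.py; python3 -c "
import cv2,numpy as np
g=lambda n:cv2.imread('pics/'+n+'.png')
cv2.imwrite('pics/crops.png',np.vstack([np.hstack([g('scene_g'),g('scene_r')]),np.hstack([g('top_g'),g('top_r')])]))"
```

```text
scene
table z 0.0003557872452121247
handle 241 med z 0.0994 rect [ 555.7 -247.5] [24.4 41.3] 82.3 mean [ 0.5573 -0.2493  0.0981]
stand+gauge 1314 med z 0.0479 rect [ 554.3 -246. ] [ 53.6 132.8] 83.3 mean [ 0.5636 -0.2529  0.0561]
bar 323 med z 0.0499 rect [ 555.4 -250.5] [ 31.7 121.6] 88.1 mean [ 0.5649 -0.2517  0.0487]
rail 750 med z 0.0456 rect [528. 239.] [154.6  52.1] 85.2 mean [0.5301 0.2322 0.0452]
brass 205 med z 0.0479 rect [529.1 247.3] [78.3 37.2] 84.2 mean [0.5289 0.2458 0.0476]
hole 53 med z 0.0214 rect [548.7 214.9] [49.5  3.3] 88.3 mean [0.5485 0.2094 0.0215]
g 237 305 239 300
r 348 406 118 168
top
table z 0.00033404163753214533
handle 202 med z 0.0999 rect [ 554.3 -247.2] [24.4 40. ] 84.1 mean [ 0.5534 -0.2465  0.0993]
stand+gauge 1086 med z 0.0451 rect [ 553.6 -246.1] [ 52.9 130.6] 83.4 mean [ 0.5512 -0.2448  0.0548]
bar 329 med z 0.0499 rect [ 553.6 -249.2] [ 32.2 120.7] 83.6 mean [ 0.5496 -0.2467  0.0498]
rail 1221 med z 0.0461 rect [527.3 238.3] [151.   48.3] 85.5 mean [0.5268 0.2366 0.046 ]
brass 484 med z 0.048 rect [527.5 248. ] [78.7 40.5] 86.2 mean [0.5276 0.2479 0.0479]
hole 33 med z 0.0202 rect [530.8 257.1] [ 6.1 17. ] 75.3 mean [0.5312 0.2573 0.0211]
g 369 408 186 253
r 148 225 211 247
```

View pics/crops.png

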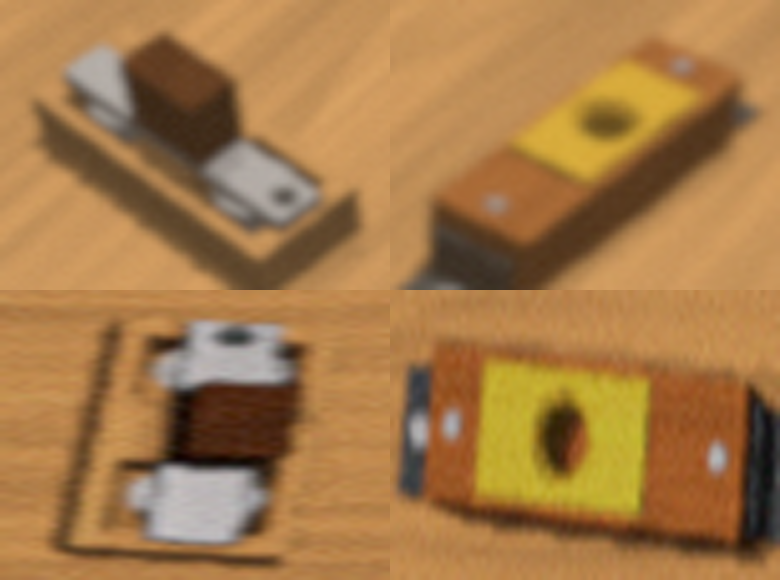

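The dot on the bar is at the +x end, so the go plug faces +x. The gauge yaw is about -6.6° and the rail's x-axis about -4.5°. The hole sits in the middle of the brass plate, near (0.528, 0.2477). Now the grasp.

```bash
cat >> h.py <<'E'
def down(yaw):  # tool z down, tool y along world angle yaw
    y=np.array([np.cos(yaw),np.sin(yaw),0]); z=np.array([0,0,-1.]); x=np.cross(y,z)
    return R.from_matrix(np.stack([x,y,z],1)).as_quat()
GY=np.radians(-6.6); RY=np.radians(-4.6)
def st(msg=""): print(msg,"t",round(arm.read_time_s(),2),"tcp",np.round(arm.read_ee_pos(),4),"F",np.round(arm.read_ft_force(),1),"w",round(arm.read_gripper_width(),4))
E
python3 - <<'E'
from h import *
G=np.array([.555,-.2474]); best=None
for k in (0,np.pi):
    for nm,p,y in (("g",G,GY),("r",[.49,.25],RY)):
        print(k,nm,kinematics.inverse_kinematics([*p,.2],down(y+k)))
q0=np.array(arm.read_joint_pos())
k=min((0,np.pi),key=lambda k:abs(kinematics.inverse_kinematics([*G,.2],down(GY+k))[5]))
open("k.txt","w").write(str(k)); print("k",k)
arm.movep([*G,.17],down(GY+k)); st("above")
arm.set_gripper(.085)
print(arm.move_straight([*G,.053],v=.08,contact_N=8)); st("down")
arm.set_gripper(.03,f_grip=100); st("grip")
arm.sleep(.2)
arm.move_straight([*G,.19],v=.1); st("lift")
p=viewer.capture("scene"); save(p,"lift"); np.save("lift.npy",p,allow_pickle=True)
E
```

```text
0 g [-6.11910206e-01  5.19146385e-01  1.27762721e+00 -4.44089210e-16
  1.34481906e+00 -4.96718475e-01]
0 r [ 2.58750344e-01  3.92977797e-01  1.46891784e+00 -4.44089210e-16
  1.27969702e+00  3.39035490e-01]
3.141592653589793 g [-6.11910206e-01  5.19146385e-01  1.27762721e+00 -4.44089210e-16
  1.34481906e+00  2.64487418e+00]
3.141592653589793 r [ 2.58750344e-01  3.92977797e-01  1.46891784e+00 -4.44089210e-16
  1.27969702e+00 -2.80255716e+00]
k 0
above t 3.42 tcp [ 0.5553 -0.2467  0.1701] F [-0.6  0.  -0.7] w 0.085
False
down t 5.25 tcp [ 0.5552 -0.2475  0.0535] F [0.4 0.3 0.1] w 0.0853
grip t 5.73 tcp [ 0.5552 -0.2475  0.0534] F [ 0.6 -1.   3.7] w 0.039
lift t 7.45 tcp [ 0.5548 -0.2473  0.1893] F [ 0.2 -0.1 -3.3] w 0.039
```

```bash
cat >> h.py <<'E'
ux=np.array([np.cos(RY),np.sin(RY)]); uy=np.array([-np.sin(RY),np.cos(RY)])
H=np.array([.5283,.2477])
def xyz(s,a,b,z): # s=+1 go plug over hole, -1 no-go; offset a along rail x, b along rail y
    return [*(H-s*.035*ux+a*ux+b*uy),z]
E
python3 - <<'E'
from h import *
q=down(RY)
c=arm.read_ee_pos(); 
arm.movep(xyz(1,0,0,.16),q); st("hover")
p=viewer.capture("scene"); save(p,"hov"); np.save("hov.npy",p,allow_pickle=True)
p=viewer.capture("top"); save(p,"hovt"); np.save("hovt.npy",p,allow_pickle=True)
arm.move_straight(xyz(1,0,0,.097),v=.08); st("near")
print(arm.move_straight(xyz(1,0,0,.075),v=.012,contact_N=3)); st("touch")
E
python3 -c "
import cv2,numpy as np
a=cv2.imread('pics/hov.png')[60:220,280:480];b=cv2.imread('pics/hovt.png')[150:310,100:300]
cv2.imwrite('pics/hv.png',np.vstack([cv2.resize(i,None,fx=1.8,fy=1.8,interpolation=2) for i in (a,b)]))"
```

```text
hover t 9.32 tcp [0.4939 0.2498 0.16  ] F [ 0.  -0.8 -3.7] w 0.0389
near t 10.36 tcp [0.4937 0.2506 0.0975] F [ 0.4 -0.3 -3.2] w 0.0391
False
touch t 12.34 tcp [0.4935 0.2505 0.0751] F [-0.  -0.1 -3.4] w 0.039
```

View pics/hv.png

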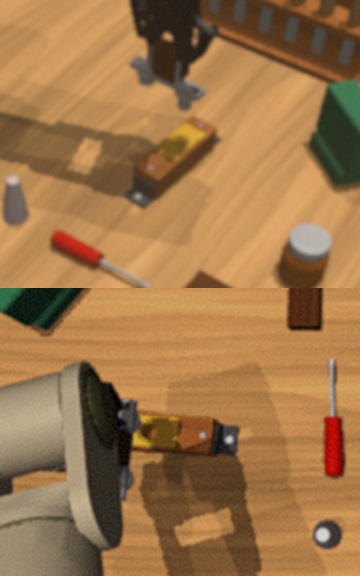

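The gauge hangs upright in the gripper over the rail, in the top half near (165,90). The tip then passed 16 mm below the brass without contact, so the go plug is in the hole. Next I'll seat the collar.

```bash
python3 - <<'E'
from h import *
print(arm.move_straight(xyz(1,0,0,.0615),v=.01,contact_N=4)); st("seat")
arm.sleep(.6); st("hold")
E
```

```text
True
seat t 13.28 tcp [0.4934 0.2505 0.0653] F [-0.9  0.3  6.3] w 0.039
hold t 13.88 tcp [0.4934 0.2505 0.0653] F [-0.7 -1.   5.4] w 0.0388
```

```bash
python3 - <<'E'
from h import *
arm.move_straight(xyz(1,0,0,.12),v=.06); st("out")
arm.move_straight(xyz(-1,0,0,.12),v=.1); 
arm.move_straight(xyz(-1,0,0,.084),v=.06); arm.sleep(.2); st("near")
print(arm.move_straight(xyz(-1,0,0,.072),v=.008,contact_N=4)); st("touch")
arm.sleep(.3); st("hold")
E
```

```text
out t 14.95 tcp [0.4932 0.2504 0.1196] F [ 0.7 -0.  -3.3] w 0.0393
near t 16.75 tcp [0.5634 0.2449 0.0844] F [ 0.6  0.2 -3.7] w 0.0388
True
touch t 17.72 tcp [0.5632 0.2449 0.0762] F [ 0.4 -0.1  6.3] w 0.0391
hold t 18.02 tcp [0.5632 0.2449 0.0762] F [0.6 0.1 7.3] w 0.0389
```

```bash
python3 - <<'E'
from h import *
c=arm.read_ee_pos()
arm.sleep(.5); st("held")
arm.move_straight([c[0],c[1],c[2]-0.0001],v=.005) ; st("adj")
arm.sleep(.6); st("held2")
E
```

```text
held t 18.52 tcp [0.5632 0.2449 0.0762] F [ 0.4 -0.4  6.6] w 0.039
adj t 18.93 tcp [0.5633 0.2449 0.0762] F [0.1 0.8 2.1] w 0.039
held2 t 19.53 tcp [0.5633 0.2449 0.0762] F [-0.8  0.2  2.6] w 0.0392
```

The no-go plug stopped on the recess floor. It was held there for about 0.8 s at roughly 10 N, then 0.6 s at roughly 6 N. Now the gauge goes back to the stand.

```bash
python3 - <<'E'
from h import *
G=[.5552,-.2475]
c=arm.read_ee_pos()
arm.move_straight([c[0],c[1],.19],v=.08)
arm.movep([*G,.19],down(GY)); 
arm.move_straight([*G,.09],v=.1); arm.sleep(.2); st("above")
print(arm.move_straight([*G,.0525],v=.02,contact_N=3)); st("down")
E
```

```text
above t 24.25 tcp [ 0.5554 -0.2476  0.0905] F [-0.  -0.1 -3.1] w 0.0387
True
down t 25.94 tcp [ 0.5552 -0.2475  0.0534] F [-0.  -0.2  6.6] w 0.0391
```

```bash
python3 - <<'E'
from h import *
G=[.5552,-.2475]
arm.set_gripper(.085); st("open"); arm.sleep(.2)
arm.move_straight([*G,.2],v=.1)
arm.movep([.4,.1,.3],down(GY)); arm.sleep(.2)
st("clear")
for n in("scene","top"):
    p=viewer.capture(n); np.save(n+".npy",p,allow_pickle=True); save(p,n+"_end")
E
python3 m.py | grep -E "scene|top|handle|stand|bar"
```

```text
open t 26.46 tcp [ 0.5544 -0.247   0.052 ] F [-0.1 -0.3 -0. ] w 0.085
clear t 29.95 tcp [0.4003 0.0995 0.2997] F [-0.6 -0.9 -0.8] w 0.0852
scene
handle 244 med z 0.0993 rect [ 555.8 -247.3] [25.7 41.6] 82.4 mean [ 0.5583 -0.2493  0.0978]
stand+gauge 1312 med z 0.0479 rect [ 553.8 -245.7] [ 54.6 132.5] 83.5 mean [ 0.564  -0.2528  0.056 ]
bar 330 med z 0.0496 rect [ 555.9 -247.6] [ 30.9 121. ] 84.0 mean [ 0.5648 -0.2518  0.0483]
top
handle 200 med z 0.0997 rect [ 554.7 -247.4] [24.4 39.8] 82.6 mean [ 0.554  -0.2466  0.0993]
stand+gauge 1082 med z 0.045 rect [ 553.6 -246.4] [ 52.7 130.4] 83.1 mean [ 0.5515 -0.2448  0.0547]
bar 332 med z 0.0499 rect [ 554.2 -248.1] [ 32.  121.4] 85.4 mean [ 0.5503 -0.2466  0.0499]
```

View pics/scene_end.png

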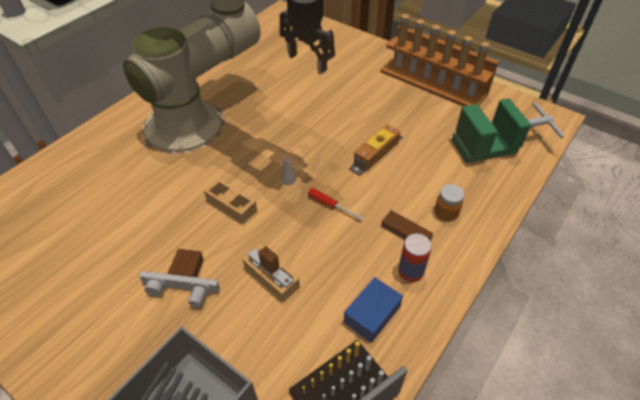

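The gauge is back in its stand at (270,270), where it started. The bystanders haven't moved, and the arm is clear.

```bash
python3 -c "
from plant import order
print(order.sign_off())"
```

```text
the job is handed in; nothing more can be done
None
```

The job is handed in: the go plug seated fully in the hole, the no-go plug stopped on the recess floor (pressed at about 10 N, then eased to about 6 N, for 1.4 s or more in all), and the gauge is back in its stand with the gripper clear and the bystanders unmoved.

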